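Bring the third cell of a colorimeter into the beam and take its reading

ROBOT

A 7-joint arm with a two-finger parallel gripper is mounted at the origin on the work surface. World frame = base frame: x ahead of the robot, y to its left, z up, the work surface at z = 0. Lengths are in m, angles in rad, forces in N, time in s.
With the tool pointing down it reaches from about 0.425 to 0.925 m from the base axis. Payload 6.8 kg.
Tool frame: the origin (TCP) lies on the centre line of the jaws, within the pads' length; the fingertips stand bot.tip_reach ahead of it and the grasp point (between the pads) lies 3 mm ahead of it (bot.tip_reach is the distance from the TCP to the fingertips, in m); z points along the fingers, y is the line along which they close (so a half turn about z gives the same grasp; the last joint's range is limited). The gripper opens to 85 mm and grips with 20 to 120 N. Pads are 22 mm wide; open, the fingers measure 114 mm over their backs; the gripper's body (76 mm by 85 mm) begins 54 mm behind the grasp point. The pads swing forward as they close: fully open they stand 13 mm farther back than shut.
Start: joints at [1.145, 0.477, 0.022, 1.555, -0.011, 1.109, -0.083], TCP at [0.211, -0.641, 0.253] pointing down, gripper open.
Joint ranges: [-2.96, 2.96], [-0.34, 2.1], [-1.41, 1.46], [0.24, 2.44], [-1.37, 4.51], [0.17, 1.92], [-2.96, 2.96]. Speed limits (rad/s): [2.39, 2.39, 3.14, 3.14, 3.14, 3.14, 3.14].

INTERFACE

Orientations are given as a unit quaternion [w, x, y, z].
In Python, from station import bot gives the robot as it stands.
- The arm moves only by the tool jog_arm, never from a script. Its argument "deltas" is a list of rows, each a list of 7 numbers: the shift along the world's x, y, z in m, then the turn, a rotation vector about the world's x, y, z in rad, then the opening, from 0 (shut) to 1 (fully open). In form: [[x, y, z, rx, ry, rz, grip], ...]. A call has 1 to 10 rows; each row shifts and turns the commanded pose from where the row before left it; what a row does not reach is not made up. A row lasts 1/10 s, in which the tool goes at most 50 mm and 8.59 degrees, less where a joint would pass 70% of its speed; a pose out of reach is approached as far as the arm can. A call with a gripper value outside its range is refused whole. The fingers move at their own pace and stop on an object; "newtons" is the grip in N (left out, the last holds). Time passes only in rows, so rows that do not move let the fingers close. It gives the time, the measured TCP pose, the force, the opening and the grip force at its end, in the units of the state.
- bot.get_obs(): the state, without advancing time (a new reading comes with each control period).
- bot.read_camera(name): name is "scene" or "side" or "wrist"; returns a dict with "img" (480x640x3 uint8, red, green, blue), "K" (3x3 intrinsics, pixels), "dist_coeffs" ([k1, k2, p1, p2, k3] as OpenCV has them; the pictures are not rectified), "eye" and "attitude" of the camera in the world. Camera axes: x right, y down, z forward; pixel columns grow to the right and rows downward; lengths in m; the calibration is good to about 2 mm. A picture is of the moment at which its call begins. There is no depth.
- bot.hand_in(): hands the job in; it is judged then, once.
The state is a dict: "t": time; "q": joint angles; "joint_vel": joint speeds; "joint_torque": joint torques, N m; "eef_pos": TCP position; "tool_rot": TCP orientation; "contact_force": force on the tool from outside, world axes, zero at the start; "torque": the same for the moment, N m; "gripper_width": opening from 0.0 (shut) to 1.0 (fully open); "grasp_force": force on a finger pad.
Only numpy, scipy, OpenCV 4.12 (cv2) and the standard library are available. Lean on these libraries where they do the work, as an engineer would, in place of code of your own. Each camera call takes 0.05 s, during which the arm holds its last target. There are 200 camera calls.

TASK

Read the third cell in the colorimeter: with a fingertip, push the cell-changer lever along its slot, on through the click at the middle position, until it sits fully home at the left-hand, three-dot end, and then press the long bar key right down and let it come back up. Only push and press, gently: do not pinch the lever or force it against its stop, do not press the bar key before the lever is home, and leave the round key and everything standing around alone.

Things in the scene. Friction and masses are not known exactly. Their poses are not given: they have to be found in the camera images.
- colorimeter: Bench colorimeter, off-white with dark trim, 250 mm deep (x), 340 wide (y), fixed to the table. Origin: centre of its underside. Front (own -x) towards the robot, own +y its left seen from the robot. Flat deck 90 mm above the table. Right rear: display housing, own x above 0, y -155 to -40 mm, 122 mm high. The lever's slot runs along own x = -65 mm; the two keys are at right front.
- changer_lever (a joint): Travel of the cell-changer lever in m, growing towards the colorimeter's own +y. 0 = rest (one dot, own y +20 mm), 0.024 = first detent, a click (two dots, y +44), 0.048 = second stop, hard end (three dots, y +68). 1 N friction, about 10 N over each hump (tops at 0.0125 and 0.037): short of a hump it springs back, past it it snaps into the next position.
- lever_grip (a point): Centre of the top face of the lever's grip, an upright black block 16 mm (colorimeter x) by 12 mm (y, the sliding direction) by 26 mm high on a thin steel stem; top 130 mm above the table, underside 14 mm above the deck. Moves with the lever. Bare deck along the slot: 90 mm from rest to the bar key, 50 mm from home to a cuvette. Keep below 30 N on the stop.
- well_lid (a point): Centre of the top of the shut, immovable dark sample-well lid on the deck behind the slot, 116 mm above the table. It covers own x -15 to +110 mm (a small lip to -23) and y -25 to +125 mm of the colorimeter.
- read_key (a joint): Depth of the long bar key in m: 0 = up, 0.005 = fully down. A spring returns it; it starts to move at 2.4 N and is fully down at 5.4 N.
- read_key_top (a point): Centre of the top face of the long off-white bar key, 22 mm (colorimeter x) by 50 mm (colorimeter y), which stands 9 mm proud of the deck (99 mm above the table); at own x = -85, y = -105 mm of the colorimeter. Pressed straight down.
- zero_key (a joint): Depth of the small round key in m: 0 = up, 0.005 = fully down; springs like the bar key. It must not be pressed.
- zero_key_top (a point): Centre of the top face of the small round off-white key, 20 mm in diameter, 9 mm proud of the deck, behind the right half of the bar key (own x = -37, y = -140 mm of the colorimeter). Leave alone.
- cuvette: Bystander: loose glass cuvette, 12.5 mm square, 48 mm high, standing on the colorimeter's deck at its left front (about own x = -85, y = +140 mm). Origin at the centre of its underside.
- cuvette_rack: Bystander: white rack with five glass cuvettes, 110 x 50 mm, 54 mm high, on the table to the right of the colorimeter. Origin: centre of its underside.
- reagent_bottle: Bystander: amber glass bottle, 54 mm in diameter, 105 mm high, on the table to the left of the colorimeter. Origin: centre of its underside.
- beaker: Bystander: small glass beaker, 68 mm in diameter, 85 mm high, on the table to the left of the colorimeter. Origin: centre of its underside.
- ph_probe: Bystander: blue and black electrode, 170 mm long, 21 mm thick, lying on the table in front of the colorimeter. Origin: under its middle, own x along its length.
- sensor_box: Bystander: white and green sensor box, 62 x 92 x 24 mm with a short metal socket, lying to the right of the colorimeter. Origin: centre of its underside.

How it is judged:
On the way, in this order (a step that is already met when the one before it is completed fails the run):
1. the lever is pushed past its first detent to the second stop (value of joint changer_lever above 0.045 m), for 0.2 s.
2. with the lever home, the long bar key is pressed down (value of joint read_key above 0.004 m and value of joint changer_lever above 0.045 m), for 0.05 s.
At the end, for the whole second after the job is handed in: The lever rests at its second stop (travel above 45 of 48 mm), the bar key has been pressed at least 4 of its 5 mm after that and is back up (within 1 mm), and the round key is up (value of joint changer_lever above 0.045 m and value of joint each of read_key, zero_key below 0.001 m); the robot touches nothing.
It fails at once if the bar key is pressed (over 2 mm) while the lever is not at its second stop (value of joint read_key above 0.002 m and value of joint changer_lever below 0.045 m).
It fails at once if the round key is pressed (over 2 mm) (value of joint zero_key above 0.002 m).
It fails at once if the lever is pinched or forced (over 40 N) (contact force between the fingers and changer_lever above 40 N).
It fails at once if a bystander is moved more than 15 mm, or lifted (distance of any of cuvette, cuvette_rack, reagent_bottle, beaker, ph_probe, sensor_box from where it was at the start of the episode above 0.015 m).
It also fails if it takes over 45 s, if anything falls off the work surface, if the arm or the gripper's body presses on something with over 40 N, if the wrist force passes 120 N, or if a joint passes its speed limit or range.

## Working session

There is one attempt and no reset: what is moved stays moved. The work goes in short steps, Python scripts to look and compute and a tool call to move; the robot and the scene stay as the last step left them, time stands still between calls to the robot, and variables do not carry over. Pictures are saved under pics/ and viewed, at most 10 in all, crops included, and the job is handed in when it is done.

Besides the shell and the picture viewer there is one more tool, called after "Emit:" by a JSON object that holds its "name" and its "arguments", one argument or row to a line. jog_arm: Moves the arm, as the interface text tells. Its arguments: {"type":"object","properties":{"deltas":{"type":"array"},"newtons":{"type":"number"}},"required":["deltas"]}

```bash
mkdir -p pics
cat > h.py <<'E'
import numpy as np, cv2
from station import bot
from scipy.spatial.transform import Rotation as R
def rot(a):
    a=np.array(a,float)
    return a if a.shape==(3,3) else R.from_quat(a[[1,2,3,0]]).as_matrix()
def ray(c,uv):
    p=cv2.undistortPoints(np.array([[uv]],float),c["K"],c["dist_coeffs"])[0,0]
    return np.array(c["eye"],float),rot(c["attitude"])@np.array([p[0],p[1],1])
def onz(c,uv,z):
    e,d=ray(c,uv); return e+d*(z-e[2])/d[2]
E
python3 - <<'E'
from h import *
import pickle
for n in("scene","side"):
    c=bot.read_camera(n); cv2.imwrite(f"pics/{n}0.png",c["img"][:,:,::-1]); pickle.dump(c,open(n+".pkl","wb"))
    print(n,c["eye"],c["attitude"])
o=bot.get_obs();print(o["eef_pos"],o["tool_rot"],o["contact_force"],bot.tip_reach,o["t"])
E
```

```text
scene [ 1.27539381 -0.58674828  0.87395443] [-0.38735702  0.8230727   0.37974676 -0.16822091]
side [0.36346772 0.72438677 0.77312164] [ 0.0666174  -0.14671034  0.90339445 -0.3973873 ]
[ 0.21073892 -0.64072496  0.25239926] [-8.21459307e-04  9.87400773e-01  1.58237162e-01 -1.97828860e-04] [ 0.42106895  0.78077438 -0.22988454] 0.022 0.1
```

View pics/scene0.png

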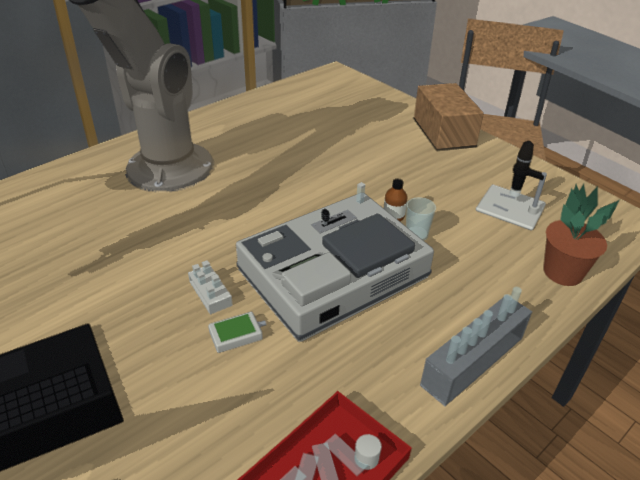

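View pics/side0.png

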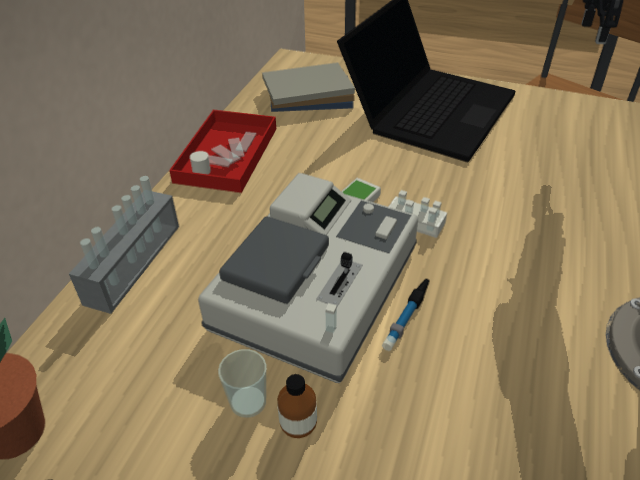

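The scene view shows the lever grip near (325,214), the bar key at (270,238) and the round key at (267,258). The side view has the lever at (347,257), the bar key at (386,228), the round key at (368,208) and the cuvette at (331,315). I'll zoom in next.

Run:
```python
from h import *
import pickle
s=pickle.load(open("scene.pkl","rb"));d=pickle.load(open("side.pkl","rb"))
a=cv2.resize(s["img"][195:275,235:365],None,fx=6,fy=6,interpolation=cv2.INTER_CUBIC)
b=cv2.resize(d["img"][195:335,310:430],None,fx=4,fy=4,interpolation=cv2.INTER_CUBIC)
cv2.imwrite("pics/sc.png",a[:,:,::-1]);cv2.imwrite("pics/sd.png",b[:,:,::-1])
for n,z,u,v in(("lever",.13,(325,211),(347,254)),("bar",.099,(270,238),(386,228)),("round",.099,(267,258),(368,208)),("well",.116,(369,243),(275,256))):
    print(n,onz(s,u,z).round(4),onz(d,v,z).round(4))
```

```text
lever [0.5564 0.074  0.13  ] [0.5497 0.0803 0.13  ]
bar [ 0.5227 -0.0474  0.099 ] [ 0.5139 -0.0337  0.099 ]
round [ 0.5682 -0.0896  0.099 ] [ 0.558  -0.0763  0.099 ]
well [0.6792 0.0845 0.116 ] [0.6616 0.1069 0.116 ]
```

View pics/sc.png

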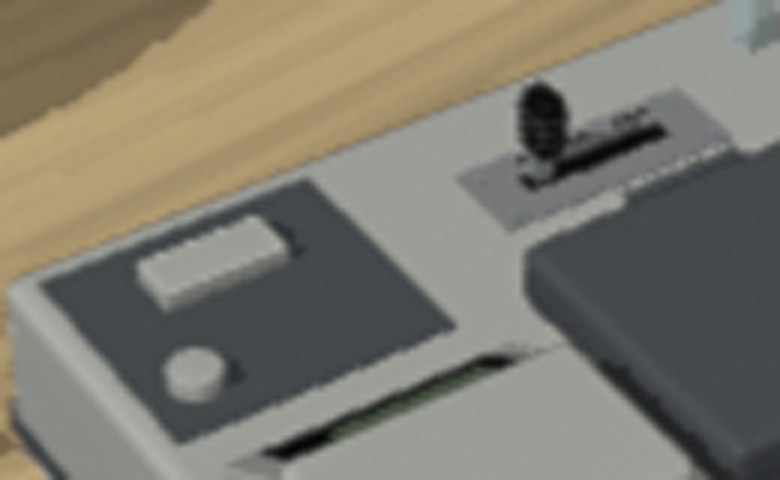

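View pics/sd.png

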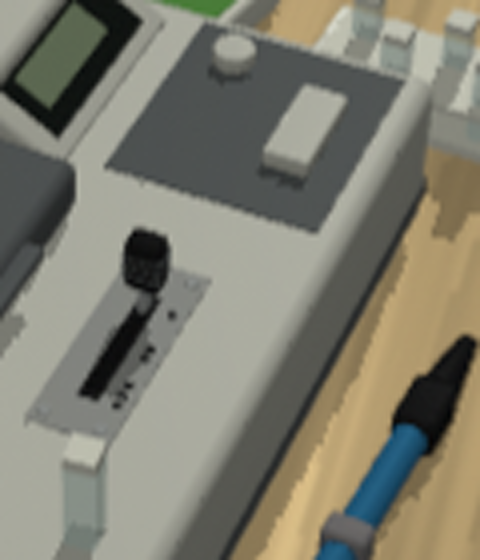

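Run:
```python
from h import *
import pickle
from scipy.optimize import least_squares
s=pickle.load(open("scene.pkl","rb"));d=pickle.load(open("side.pkl","rb"))
P=np.array([[-.085,-.105,.099],[-.096,-.13,.099],[-.096,-.08,.099],[-.074,-.08,.099],[-.074,-.13,.099],[-.037,-.14,.099],[-.065,.02,.130]])
S=np.array([(212,255),(137,262),(260,217),(288,247),(163,292),(194,368),(541,93)])/6+[235,195]-.4
D=np.array([(305,123),(347,97),(262,150)if 0 else (300,163),(262,150),(310,85),(235,50),(148,238)])/4+[310,195]-.4
def proj(c,X):
    M=rot(c["attitude"]).T
    return cv2.projectPoints(X,cv2.Rodrigues(M)[0],-M@np.array(c["eye"]),c["K"],c["dist_coeffs"])[0][:,0]
def W(p):
    X=P.copy();X[:,:2]=P[:,:2]@R.from_euler('z',p[2]).as_matrix()[:2,:2].T+p[:2];X[:,2]+=p[3] if len(p)>3 else 0;return X
for nm,L in(("scene",[(s,S)]),("side",[(d,D)]),("both",[(s,S),(d,D)])):
  for p0 in([.6,.06,0],[.6,.06,0,0]):
    f=lambda p:np.concatenate([(proj(c,W(p))-u).ravel() for c,u in L])
    r=least_squares(f,p0,loss="soft_l1");print(nm,r.x.round(4),"rms px",np.sqrt(np.mean(f(r.x)**2)).round(2))
print(W(r.x).round(4)); print(f(r.x).reshape(-1,2).round(1).tolist())
# camera checks: triangulation gap
for i in(0,5,6):
    e1,a=ray(s,S[i]);e2,b=ray(d,D[i]);t=np.linalg.lstsq(np.c_[a,-b],e2-e1,rcond=None)[0];print((e1+a*t[0]).round(4),(e2+b*t[1]).round(4))
print(s["dist_coeffs"],s["K"])
```

```text
scene [ 0.6168  0.0486 -0.1197] rms px 0.41
scene [ 0.6097  0.0538 -0.1223 -0.0076] rms px 0.37
side [ 0.6127  0.0536 -0.1226] rms px 0.83
side [ 0.6171  0.0353 -0.1274 -0.0161] rms px 0.74
both [ 0.6135  0.0516 -0.1208] rms px 1.07
both [ 0.6137  0.0505 -0.1221 -0.0031] rms px 0.64
[[ 0.5165 -0.0434  0.0959]
 [ 0.5025 -0.0669  0.0959]
 [ 0.5086 -0.0173  0.0959]
 [ 0.5305 -0.0199  0.0959]
 [ 0.5244 -0.0696  0.0959]
 [ 0.5599 -0.084   0.0959]
 [ 0.5516  0.0782  0.1269]]
[[-0.2, -0.2], [-0.7, -0.1], [-0.6, -0.8], [0.1, -0.2], [0.2, 0.7], [-0.2, -0.1], [0.2, 0.2], [-0.0, 0.2], [0.5, 0.0], [1.9, 0.7], [-0.6, 0.3], [-1.9, -0.4], [-0.3, -0.6], [-0.4, 0.2]]
[ 0.5171 -0.0434  0.0957] [ 0.5165 -0.0438  0.096 ]
[ 0.5595 -0.0834  0.095 ] [ 0.5592 -0.0836  0.0951]
[0.5511 0.0782 0.1273] [0.551  0.0781 0.1273]
[-0.10772157  0.          0.          0.          0.        ] [[580.7678797   0.        317.7082332]
 [  0.        580.7678797 238.5727142]
 [  0.          0.          1.       ]]
```

Run:
```python
from h import *
import pickle
s=pickle.load(open("scene.pkl","rb"));d=pickle.load(open("side.pkl","rb"))
for v in((515,95),(468,157),(376,122)):print(onz(d,v,.01).round(3))
for v in((90,325),(122,420)):print(onz(s,v,.01).round(3))
```

```text
[ 0.342 -0.756  0.01 ]
[ 0.418 -0.428  0.01 ]
[ 0.654 -0.508  0.01 ]
[ 0.421 -0.423  0.01 ]
[ 0.658 -0.473  0.01 ]
```

Emit:
{"name": "jog_arm", "arguments": {
  "deltas": [
    [0.022, 0.044, 0, 0, 0, -0.044, 0],
    [0.022, 0.044, 0, 0, 0, -0.044, 0],
    [0.022, 0.044, 0, 0, 0, -0.044, 0],
    [0.022, 0.044, 0, 0, 0, -0.044, 0],
    [0.022, 0.044, 0, 0, 0, -0.044, 0],
    [0.022, 0.044, 0, 0, 0, -0.044, 0],
    [0.022, 0.044, 0, 0, 0, -0.044, 0],
    [0.022, 0.044, 0, 0, 0, -0.044, 0],
    [0.022, 0.044, 0, 0, 0, -0.044, 0],
    [0.022, 0.044, 0, 0, 0, -0.044, 0]
  ]
}}

```text
t: 1.1
eef_pos: [0.4312, -0.1993, 0.2532]
tool_rot: [0.0, 0.998, -0.062, -0.0]
contact_force: [0.8, -0.3, -0.7]
gripper_width: 0.001
grasp_force: 0.0
```

Emit:
{"name": "jog_arm", "arguments": {
  "deltas": [
    [0.019, 0.038, 0, 0, 0, 0, 0],
    [0.019, 0.038, 0, 0, 0, 0, 0],
    [0.019, 0.038, 0, 0, 0, 0, 0],
    [0.019, 0.038, 0, 0, 0, 0, 0],
    [0.019, 0.038, 0, 0, 0, 0, 0],
    [0.019, 0.038, 0, 0, 0, 0, 0],
    [0, 0, -0.04, 0, 0, 0, 0],
    [0, 0, -0.04, 0, 0, 0, 0],
    [0, 0, 0, 0, 0, 0, 0]
  ]
}}

```text
t: 2.0
eef_pos: [0.541, 0.0264, 0.1684]
tool_rot: [0.001, 0.998, -0.061, -0.005]
contact_force: [-1.0, 0.2, -1.7]
gripper_width: -0.0
grasp_force: 0.0
```

Run:
```python
from h import *
import pickle
c=bot.read_camera("wrist");d=bot.read_camera("side")
im=cv2.resize(d["img"][165:315,280:440],(400,375),interpolation=cv2.INTER_CUBIC)
w=cv2.resize(c["img"],(400,300));o=np.zeros((375,800,3),np.uint8);o[:,:400]=im;o[:300,400:]=w
cv2.imwrite("pics/a1.png",o[:,:,::-1]);ob=bot.get_obs();print(ob["eef_pos"],ob["contact_force"])
```

```text
[0.5445695  0.02662081 0.17335411] [ 1.53437666 -0.38400937  0.46991109]
```

View pics/a1.png

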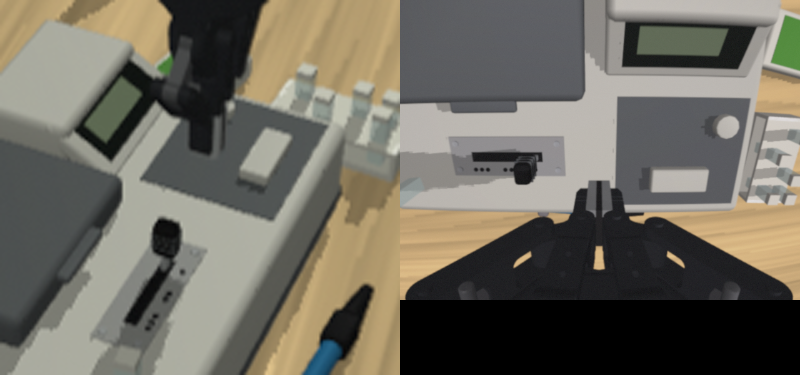

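The fingers are shut and over bare deck between the lever and the bar key. In the wrist view the lever top is at about (200,280) full-size and the bar key at about (446,288). I'll cross-check both against the earlier fix.

Run:
```python
from h import *
c=bot.read_camera("wrist");g=cv2.cvtColor(c["img"],cv2.COLOR_RGB2GRAY)
m=((g<45)*255).astype(np.uint8)[220:310,165:240]
ct=max(cv2.findContours(m,0,2)[0],key=cv2.contourArea);print("black box",np.add(cv2.boundingRect(ct),[165,220,0,0]))
print("lever",onz(c,(200,281),.13),"bar",onz(c,(446,288),.099), onz(c,(726*1.6-640,125*1.6),.099))
o=bot.get_obs();print(o["eef_pos"],o["contact_force"])
```

```text
black box [181 260  42  37]
lever [0.55336665 0.0801752  0.13      ] bar [ 0.51966063 -0.04140038  0.099     ] [ 0.56477338 -0.0823783   0.099     ]
[0.5456632  0.02670494 0.17463664] [ 0.33291845 -0.23662759  0.77762336]
```

Emit:
{"name": "jog_arm", "arguments": {
  "deltas": [
    [0, 0, -0.021, 0, 0, 0, 0],
    [0, 0, -0.021, 0, 0, 0, 0],
    [0, 0, 0, 0, 0, 0, 0],
    [0.001, 0.01, 0, 0, 0, 0, 0],
    [0.001, 0.01, 0, 0, 0, 0, 0],
    [0, 0, 0, 0, 0, 0, 0],
    [0, 0, 0, 0, 0, 0, 0]
  ]
}}

```text
t: 2.85
eef_pos: [0.5475, 0.0476, 0.1322]
tool_rot: [-0.0, 0.998, -0.06, 0.001]
contact_force: [-0.5, -0.4, -0.0]
gripper_width: -0.003
grasp_force: 0.0
```

Emit:
{"name": "jog_arm", "arguments": {
  "deltas": [
    [0.0004, 0.003, 0, 0, 0, 0, 0],
    [0.0004, 0.003, 0, 0, 0, 0, 0],
    [0.0004, 0.003, 0, 0, 0, 0, 0],
    [0.0004, 0.003, 0, 0, 0, 0, 0],
    [0.0004, 0.003, 0, 0, 0, 0, 0],
    [0, 0, 0, 0, 0, 0, 0]
  ]
}}

```text
t: 3.45
eef_pos: [0.5489, 0.0623, 0.1313]
tool_rot: [-0.0, 0.998, -0.061, -0.0]
contact_force: [0.1, 0.5, 0.5]
gripper_width: 0.001
grasp_force: 0.0
```

Emit:
{"name": "jog_arm", "arguments": {
  "deltas": [
    [0.0004, 0.003, 0, 0, 0, 0, 0],
    [0.0004, 0.003, 0, 0, 0, 0, 0],
    [0, 0, 0, 0, 0, 0, 0]
  ]
}}

```text
t: 3.75
eef_pos: [0.5494, 0.0656, 0.1312]
tool_rot: [0.002, 0.998, -0.062, -0.001]
contact_force: [-1.3, -6.1, 3.7]
gripper_width: -0.004
grasp_force: 3.1
```

Emit:
{"name": "jog_arm", "arguments": {
  "deltas": [
    [0.0004, 0.003, 0, 0, 0, 0, 0],
    [0, 0, 0, 0, 0, 0, 0]
  ]
}}

```text
t: 3.95
eef_pos: [0.5495, 0.0664, 0.1313]
tool_rot: [0.003, 0.998, -0.063, -0.001]
contact_force: [-2.7, -10.4, 6.7]
gripper_width: -0.003
grasp_force: 5.6
```

Emit:
{"name": "jog_arm", "arguments": {
  "deltas": [
    [0.0003, 0.002, 0, 0, 0, 0, 0],
    [0, 0, 0, 0, 0, 0, 0]
  ]
}}

```text
t: 4.15
eef_pos: [0.5498, 0.0685, 0.1313]
tool_rot: [0.003, 0.998, -0.063, -0.001]
contact_force: [-2.7, -9.7, 5.5]
gripper_width: 0.006
grasp_force: 5.0
```

Run:
```python
from h import *
d=bot.read_camera("side");c=bot.read_camera("wrist")
a=cv2.resize(d["img"][210:300,310:410],(400,360),interpolation=cv2.INTER_CUBIC)
b=cv2.resize(c["img"][180:460,130:441],(400,360));cv2.imwrite("pics/a2.png",np.hstack([a,b])[:,:,::-1])
o=bot.get_obs();print(o["eef_pos"],o["contact_force"])
```

```text
[0.54982504 0.06882905 0.13128412] [-2.43873639 -9.53955564  4.54267928]
```

View pics/a2.png

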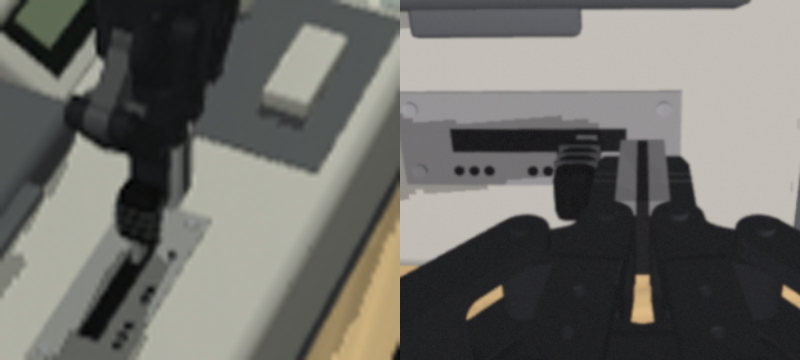

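The fingertip's outer face bears on the lever grip, right pane (575,180), and the lever has begun moving along its slot. I'll carry on.

Emit:
{"name": "jog_arm", "arguments": {
  "deltas": [
    [0.0003, 0.002, 0, 0, 0, 0, 0],
    [0.0003, 0.002, 0, 0, 0, 0, 0],
    [0, 0, 0, 0, 0, 0, 0]
  ]
}}

```text
t: 4.55
eef_pos: [0.5505, 0.0743, 0.1313]
tool_rot: [0.002, 0.998, -0.062, -0.001]
contact_force: [-1.9, -3.9, 4.0]
gripper_width: -0.001
grasp_force: 2.5
```

Emit:
{"name": "jog_arm", "arguments": {
  "deltas": [
    [0.0003, 0.002, 0, 0, 0, 0, 0],
    [0.0003, 0.002, 0, 0, 0, 0, 0],
    [0, 0, 0, 0, 0, 0, 0]
  ]
}}

```text
t: 4.85
eef_pos: [0.5514, 0.0805, 0.1313]
tool_rot: [0.0, 0.998, -0.061, -0.0]
contact_force: [-0.9, -1.8, 1.5]
gripper_width: -0.004
grasp_force: 0.5
```

Emit:
{"name": "jog_arm", "arguments": {
  "deltas": [
    [0.0003, 0.002, 0, 0, 0, 0, 0],
    [0.0003, 0.002, 0, 0, 0, 0, 0],
    [0, 0, 0, 0, 0, 0, 0]
  ]
}}

```text
t: 5.15
eef_pos: [0.5522, 0.0856, 0.1312]
tool_rot: [-0.0, 0.998, -0.061, 0.0]
contact_force: [0.1, -0.2, 0.1]
gripper_width: 0.001
grasp_force: 0.0
```

Emit:
{"name": "jog_arm", "arguments": {
  "deltas": [
    [0.0003, 0.002, 0, 0, 0, 0, 0],
    [0.0003, 0.002, 0, 0, 0, 0, 0],
    [0.0003, 0.002, 0, 0, 0, 0, 0],
    [0.0003, 0.002, 0, 0, 0, 0, 0],
    [0, 0, 0, 0, 0, 0, 0]
  ]
}}

```text
t: 5.65
eef_pos: [0.553, 0.0905, 0.1313]
tool_rot: [0.002, 0.998, -0.062, -0.001]
contact_force: [-4.1, -6.8, 4.6]
gripper_width: -0.002
grasp_force: 3.7
```

Emit:
{"name": "jog_arm", "arguments": {
  "deltas": [
    [0.0003, 0.002, 0, 0, 0, 0, 0],
    [0.0003, 0.002, 0, 0, 0, 0, 0],
    [0.0003, 0.002, 0, 0, 0, 0, 0],
    [0, 0, 0, 0, 0, 0, 0]
  ]
}}

```text
t: 6.05
eef_pos: [0.5536, 0.0952, 0.1313]
tool_rot: [0.002, 0.998, -0.062, -0.001]
contact_force: [-3.3, -7.4, 5.5]
gripper_width: -0.003
grasp_force: 4.6
```

Emit:
{"name": "jog_arm", "arguments": {
  "deltas": [
    [0.0003, 0.002, 0, 0, 0, 0, 0],
    [0.0003, 0.002, 0, 0, 0, 0, 0],
    [0, 0, 0, 0, 0, 0, 0]
  ]
}}

```text
t: 6.35
eef_pos: [0.5544, 0.1012, 0.1313]
tool_rot: [0.001, 0.998, -0.062, -0.001]
contact_force: [-3.2, -3.9, 2.3]
gripper_width: -0.001
grasp_force: 2.2
```

Just over the second hump; commanded y is about 0.104, and home should make contact near 0.112.

Emit:
{"name": "jog_arm", "arguments": {
  "deltas": [
    [0.0003, 0.002, 0, 0, 0, 0, 0],
    [0, 0, 0, 0, 0, 0, 0]
  ]
}}

```text
t: 6.55
eef_pos: [0.555, 0.1046, 0.1312]
tool_rot: [0.0, 0.998, -0.061, -0.0]
contact_force: [-0.8, -0.6, 0.1]
gripper_width: -0.001
grasp_force: 0.8
```

Emit:
{"name": "jog_arm", "arguments": {
  "deltas": [
    [0.0003, 0.002, 0, 0, 0, 0, 0],
    [0, 0, 0, 0, 0, 0, 0]
  ]
}}

```text
t: 6.75
eef_pos: [0.5558, 0.1077, 0.1314]
tool_rot: [-0.001, 0.998, -0.061, 0.0]
contact_force: [-0.1, -1.0, -0.1]
gripper_width: -0.001
grasp_force: 0.3
```

Emit:
{"name": "jog_arm", "arguments": {
  "deltas": [
    [0.0003, 0.002, 0, 0, 0, 0, 0],
    [0, 0, 0, 0, 0, 0, 0],
    [0, 0, 0, 0, 0, 0, 0]
  ]
}}

```text
t: 7.05
eef_pos: [0.556, 0.109, 0.1314]
tool_rot: [-0.0, 0.998, -0.061, 0.0]
contact_force: [0.6, -1.6, 0.0]
gripper_width: 0.001
grasp_force: 0.6
```

Emit:
{"name": "jog_arm", "arguments": {
  "deltas": [
    [0.0002, 0.0015, 0, 0, 0, 0, 0],
    [0, 0, 0, 0, 0, 0, 0]
  ]
}}

```text
t: 7.25
eef_pos: [0.5561, 0.1092, 0.1314]
tool_rot: [0.001, 0.998, -0.062, -0.0]
contact_force: [-1.1, -5.1, 2.8]
gripper_width: -0.002
grasp_force: 2.4
```

Emit:
{"name": "jog_arm", "arguments": {
  "deltas": [
    [0.0002, 0.0015, 0, 0, 0, 0, 0],
    [0, 0, 0, 0, 0, 0, 0]
  ]
}}

```text
t: 7.45
eef_pos: [0.5561, 0.1093, 0.1314]
tool_rot: [0.002, 0.998, -0.062, -0.0]
contact_force: [-2.2, -8.5, 4.9]
gripper_width: 0.0
grasp_force: 4.2
```

Emit:
{"name": "jog_arm", "arguments": {
  "deltas": [
    [0.0001, 0.001, 0, 0, 0, 0, 0],
    [0, 0, 0, 0, 0, 0, 0]
  ]
}}

```text
t: 7.65
eef_pos: [0.5561, 0.1094, 0.1314]
tool_rot: [0.002, 0.998, -0.062, -0.001]
contact_force: [-3.0, -9.5, 6.2]
gripper_width: 0.005
grasp_force: 5.2
```

Emit:
{"name": "jog_arm", "arguments": {
  "deltas": [
    [-0.0025, -0.02, 0, 0, 0, 0, 0],
    [-0.001, -0.01, 0, 0, 0, 0, 0],
    [0, 0, 0.03, 0, 0, 0, 0],
    [-0.008, -0.04, 0, 0, 0, 0, 0],
    [-0.01, -0.04, 0, 0, 0, 0, 0],
    [-0.01, -0.04, 0, 0, 0, 0, 0],
    [0, 0, 0, 0, 0, 0, 0],
    [0, 0, 0, 0, 0, 0, 0]
  ]
}}

```text
t: 8.45
eef_pos: [0.525, -0.0378, 0.1615]
tool_rot: [-0.0, 0.998, -0.062, 0.0]
contact_force: [0.4, 1.0, 0.2]
gripper_width: -0.002
grasp_force: 0.0
```

Run:
```python
from h import *
d=bot.read_camera("side");c=bot.read_camera("wrist")
a=cv2.resize(d["img"][200:320,310:430],(400,400),interpolation=cv2.INTER_CUBIC)
b=np.zeros((400,400,3),np.uint8);b[:300]=cv2.resize(c["img"],(400,300));cv2.imwrite("pics/a3.png",np.hstack([a,b])[:,:,::-1])
o=bot.get_obs();print(o["eef_pos"],o["contact_force"])
import pickle;pickle.dump(c,open("w3.pkl","wb"))
```

```text
[ 0.52540295 -0.03571003  0.16151454] [-0.63057486 -0.2720075   0.37377117]
```

View pics/a3.png

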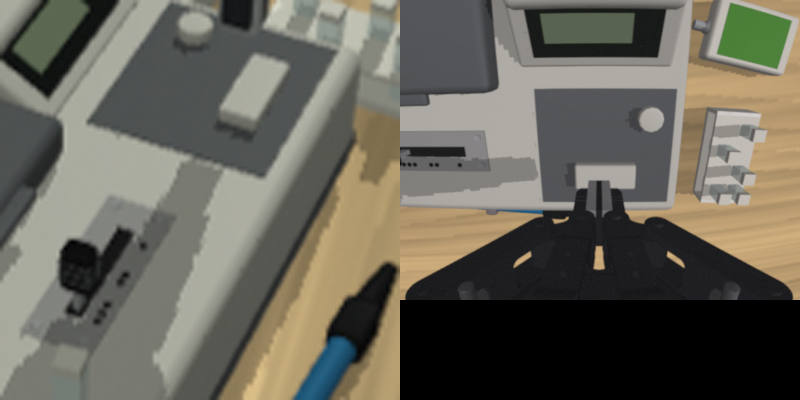

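The lever sits at the three-dot end, left pane (80,270). In the wrist pane the bar key is centred near (605,176), with the finger just in front of and above it. I'll measure the bar once more from this close view.

Run:
```python
from h import *
import pickle
c=pickle.load(open("w3.pkl","rb"))
for p in((575,163),(635,163),(635,188),(575,188),(651,117)):print(p,onz(c,((p[0]-400)*1.6,p[1]*1.6),.099).round(4))
print(bot.get_obs()["eef_pos"])
```

```text
(575, 163) [ 0.5323 -0.018   0.099 ]
(635, 163) [ 0.5265 -0.0658  0.099 ]
(635, 188) [ 0.5042 -0.0641  0.099 ]
(575, 188) [ 0.5103 -0.0146  0.099 ]
(651, 117) [ 0.5623 -0.0808  0.099 ]
[ 0.52540295 -0.03571003  0.16151454]
```

Emit:
{"name": "jog_arm", "arguments": {
  "deltas": [
    [-0.008, -0.003, 0, 0, 0, 0, 0],
    [0, 0, -0.02, 0, 0, 0, 0],
    [0, 0, -0.014, 0, 0, 0, 0],
    [0, 0, 0, 0, 0, 0, 0],
    [0, 0, 0, 0, 0, 0, 0]
  ]
}}

```text
t: 9.05
eef_pos: [0.5167, -0.0397, 0.1271]
tool_rot: [-0.0, 0.998, -0.061, -0.0]
contact_force: [0.7, -0.1, 0.7]
gripper_width: -0.0
grasp_force: 0.0
```

Emit:
{"name": "jog_arm", "arguments": {
  "deltas": [
    [0, 0, -0.002, 0, 0, 0, 0],
    [0, 0, -0.002, 0, 0, 0, 0],
    [0, 0, -0.002, 0, 0, 0, 0],
    [0, 0, 0, 0, 0, 0, 0]
  ]
}}

```text
t: 9.45
eef_pos: [0.5168, -0.0403, 0.1212]
tool_rot: [0.0, 0.998, -0.061, -0.0]
contact_force: [0.2, -0.2, -0.3]
gripper_width: 0.001
grasp_force: 0.0
```

Emit:
{"name": "jog_arm", "arguments": {
  "deltas": [
    [0, 0, -0.002, 0, 0, 0, 0],
    [0, 0, -0.002, 0, 0, 0, 0],
    [0, 0, 0, 0, 0, 0, 0]
  ]
}}

```text
t: 9.75
eef_pos: [0.5169, -0.0403, 0.1174]
tool_rot: [0.0, 0.998, -0.061, 0.0]
contact_force: [-1.6, -1.2, 5.2]
gripper_width: 0.004
grasp_force: 2.2
```

Emit:
{"name": "jog_arm", "arguments": {
  "deltas": [
    [0, 0, -0.0015, 0, 0, 0, 0],
    [0, 0, 0, 0, 0, 0, 0]
  ]
}}

```text
t: 9.95
eef_pos: [0.5169, -0.0403, 0.1161]
tool_rot: [0.0, 0.998, -0.061, 0.0]
contact_force: [-2.6, -0.6, 5.3]
gripper_width: -0.0
grasp_force: 3.2
```

Emit:
{"name": "jog_arm", "arguments": {
  "deltas": [
    [0, 0, -0.0015, 0, 0, 0, 0],
    [0, 0, 0, 0, 0, 0, 0]
  ]
}}

```text
t: 10.15
eef_pos: [0.517, -0.0402, 0.1159]
tool_rot: [0.0, 0.998, -0.061, 0.0]
contact_force: [-7.8, -0.1, 20.7]
gripper_width: 0.001
grasp_force: 10.5
```

Emit:
{"name": "jog_arm", "arguments": {
  "deltas": [
    [0, 0, -0.0015, 0, 0, 0, 0],
    [0, 0, 0, 0, 0, 0, 0]
  ]
}}

```text
t: 10.35
eef_pos: [0.517, -0.0402, 0.1157]
tool_rot: [0.001, 0.998, -0.061, 0.0]
contact_force: [-11.3, -0.3, 35.9]
gripper_width: 0.004
grasp_force: 17.5
```

Bottomed out at tip height 0.094, which is fully down. Lifting now.

Emit:
{"name": "jog_arm", "arguments": {
  "deltas": [
    [0, 0, 0.01, 0, 0, 0, 0],
    [0, 0, 0.03, 0, 0, 0, 0],
    [0, 0, 0.04, 0, 0, 0, 0],
    [0, 0, 0.04, 0, 0, 0, 0],
    [0, 0, 0, 0, 0, 0, 0],
    [0, 0, 0, 0, 0, 0, 0],
    [0, 0, 0, 0, 0, 0, 0]
  ]
}}

```text
t: 11.05
eef_pos: [0.516, -0.0403, 0.2316]
tool_rot: [0.0, 0.998, -0.061, -0.001]
contact_force: [-0.1, 1.0, -0.1]
gripper_width: -0.004
grasp_force: 0.0
```

Run:
```python
from h import *
d=bot.read_camera("side")
a=cv2.resize(d["img"][190:340,300:450],(590,590),interpolation=cv2.INTER_CUBIC)
cv2.imwrite("pics/a4.png",a[:,:,::-1]);o=bot.get_obs();print(o["eef_pos"],o["contact_force"])
```

```text
[ 0.51588799 -0.04031412  0.23130686] [ 1.67534274e-04 -3.88227181e-01 -7.37098560e-01]
```

View pics/a4.png

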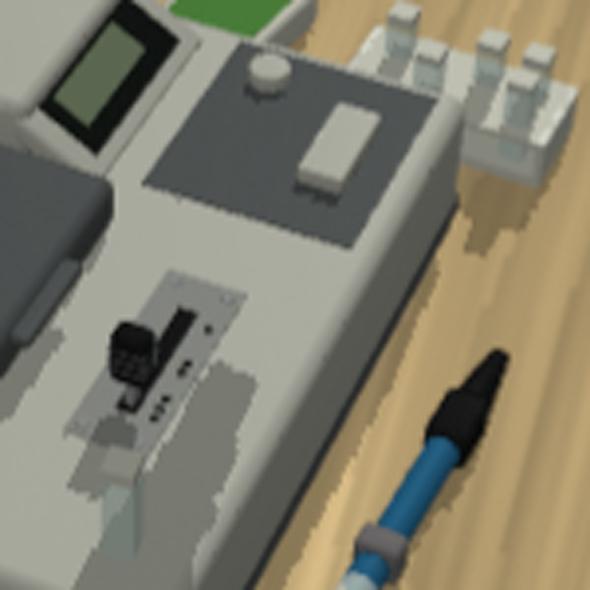

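The lever is home at the three dots (130,355), the bar key (340,145) and round key (270,75) are up, and the cuvette hasn't moved.

```bash
python3 -c "
from station import bot
print(bot.hand_in())"
```

```text
the job is handed in; nothing more can be done
None
```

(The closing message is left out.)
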